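Put the microscope objectives away in their colour-coded cups

ROBOT

A 6-joint arm with a two-finger parallel gripper is mounted at the origin on the work surface. World frame = base frame: x ahead of the robot, y to its left, z up, the work surface at z = 0. Lengths are in m, angles in rad, forces in N, time in s.
With the tool pointing down it reaches from about 0.35 to 0.775 m from the base axis. Payload 7.3 kg.
Tool frame: the origin (TCP) lies midway between the tips of the shut fingers; the grasp point (between the pads) lies 19 mm behind it; z points along the fingers, y is the line along which they close (so a half turn about z gives the same grasp; the last joint's range is limited). The gripper opens to 92 mm and grips with 3 to 60 N. Pads are 19 mm wide; open, the fingers measure 130 mm over their backs; the gripper's body (75 mm by 190 mm) begins 47 mm behind the grasp point.
Start: joints at [-1.282, 0.342, 1.524, -0, 1.275, -0.146], TCP at [0.221, -0.476, 0.227] pointing down, gripper open.
Joint ranges: [-2.53, 2.53], [-0.77, 2.02], [0.04, 2.7], [-1, 4.14], [0.28, 2.66], [-3.11, 3.11]. Speed limits (rad/s): [2.57, 2.57, 3.14, 3.14, 3.14, 3.14].

INTERFACE

Orientations are given as [roll, pitch, yaw] about the fixed x, y, z axes, in that order (R = Rz(yaw) Ry(pitch) Rx(roll)).
In Python, from cell import monitor, vision, workorder gives the robot as it stands.
- The arm moves only by the tool move_arm, never from a script. Its argument "rows" is a list of rows, each a list of 5 numbers: the shift along the world's x, y, z in mm, then the turn about the world's z in rad, then the closure, from -1 (fully open) to 1 (shut). A call has 1 to 12 rows; each row shifts and turns the commanded pose from where the row before left it; what a row does not reach is not made up. A row lasts 1/10 s, in which the tool goes at most 50 mm and 8.59 degrees, less where a joint would pass 70% of its speed; a pose out of reach is approached as far as the arm can. A call is refused whole if a number of a shift passes 50 or a number of a turn 0.15, either way. A call with a gripper value outside its range is refused whole. The fingers move at their own pace and stop on an object; "newtons" is the grip in N (left out, the last holds). Time passes only in rows, so rows that do not move let the fingers close. It gives the time, the measured TCP pose, the force, the opening and the grip force at its end, in the units of the state.
- monitor.observe(): the state, without advancing time (a new reading comes with each control period).
- vision.read_camera(name): name is "scene" or "side" or "wrist"; returns the picture (384x512x3 uint8, red, green, blue); there is no depth.
- vision.get_calibration(name): a dict with "K" (3x3 intrinsics, pixels), "k1" (the pictures are not rectified: a ray, as slopes to the right and down, at radius r is drawn at 1 + k1 r^2 times it, then the intrinsics apply), "T" (4x4, takes a point from camera to world coordinates); the wrist camera has in their place "mount" (4x4, takes a point from camera to tool coordinates, whose origin is the TCP and whose axes are the flange's). Camera axes: x right, y up, looking along -z (the intrinsics and any distortion apply to the point x, -y, -z); pixel columns grow to the right and rows downward; lengths in m; the calibration is good to about 2 mm. A picture is of the moment at which its call begins: read the wrist's pose just before it. get_calibration takes no time and is no camera call.
- workorder.hand_in(): hands the job in; it is judged then, once.
The state is a dict: "time": time; "qpos": joint angles; "qvel": joint speeds; "joint_efforts": joint torques, N m; "tool_pos": TCP position; "tool_rot": TCP orientation; "contact_force": force on the tool from outside, world axes, zero at the start; "torque": the same for the moment, N m; "opening": finger opening in m; "grip_force": force on a finger pad.
Only numpy, scipy, OpenCV 4.12 (cv2) and the standard library are available. Lean on these libraries where they do the work, as an engineer would, in place of code of your own. Each camera call takes 0.05 s, during which the arm holds its last target. There are 200 camera calls.

TASK

Put the four microscope objectives away: each one standing upright on the floor of the storage cup whose colour matches its band. Someone has left the blue-banded objective in the red cup, so it has to come out before the red one can go in. Set the glass down gently without dropping or tipping it, and leave the two black eyepieces standing where they are.

Things in the scene. Friction and masses are not known exactly. Their poses are not given: they have to be found in the camera images.
- objective_red: loose upright steel microscope objective, red band, 48 mm tall, 0.1 to 0.21 kg. Barrel 29 mm in diameter up to 31 mm, then the red band (as wide, 7 mm high, a red ring from above), then a 17 mm wide nose. Origin: centre of underside; z up its axis. Grip across the barrel from above; at 34 mm above the underside the fingertips clear a cup's rim. Starts on the bench.
- objective_yellow: loose upright steel microscope objective, yellow band, 54 mm tall, 0.1 to 0.21 kg. Barrel 29 mm in diameter up to 37 mm, then the yellow band (as wide, 7 mm high, a yellow ring from above), then a 17 mm wide nose. Origin: centre of underside; z up its axis. Grip across the barrel from above; at 34 mm above the underside the fingertips clear a cup's rim. Starts on the bench.
- objective_green: loose upright steel microscope objective, green band, 60 mm tall, 0.1 to 0.21 kg. Barrel 29 mm in diameter up to 43 mm, then the green band (as wide, 7 mm high, a green ring from above), then a 17 mm wide nose. Origin: centre of underside; z up its axis. Grip across the barrel from above; at 34 mm above the underside the fingertips clear a cup's rim. Starts on the bench.
- objective_blue: loose upright steel microscope objective, blue band, 66 mm tall, 0.1 to 0.21 kg. Barrel 29 mm in diameter up to 49 mm, then the blue band (as wide, 7 mm high, a blue ring from above), then a 17 mm wide nose. Origin: centre of underside; z up its axis. Grip across the barrel from above; at 34 mm above the underside the fingertips clear a cup's rim. Starts in the red cup.
- cup_red: red plastic storage cup, fixed to the bench, open at the top: outside diameter 60 mm, inside diameter 52 mm, floor 4 mm thick, rim 14 mm above the bench (so 10 mm deep). Origin: centre of its underside, at bench height. At the start the blue-banded objective stands in it.
- cup_yellow: yellow plastic storage cup, fixed to the bench, open at the top: outside diameter 60 mm, inside diameter 52 mm, floor 4 mm thick, rim 14 mm above the bench (so 10 mm deep). Origin: centre of its underside, at bench height. Empty at the start.
- cup_green: green plastic storage cup, fixed to the bench, open at the top: outside diameter 60 mm, inside diameter 52 mm, floor 4 mm thick, rim 14 mm above the bench (so 10 mm deep). Origin: centre of its underside, at bench height. Empty at the start.
- cup_blue: blue plastic storage cup, fixed to the bench, open at the top: outside diameter 60 mm, inside diameter 52 mm, floor 4 mm thick, rim 14 mm above the bench (so 10 mm deep). Origin: centre of its underside, at bench height. Empty at the start.
- eyepiece_a: black microscope eyepiece without a coloured band, upright and loose on the bench, not to be moved: 44 mm tall, 30 mm in diameter below, 38 mm from 26 mm up. Origin: centre of the underside, z up. The two are alike. Other small things up to 62 mm tall stand among all these, centres at least 85 mm apart.
- eyepiece_b: black microscope eyepiece without a coloured band, upright and loose on the bench, not to be moved: 44 mm tall, 30 mm in diameter below, 38 mm from 26 mm up. Origin: centre of the underside, z up. The two are alike. Other small things up to 62 mm tall stand among all these, centres at least 85 mm apart.

How it is judged:
At the end, for the whole second after the job is handed in: Each of the four objectives stands upright (within about 6 degrees) on the floor of the cup of its own colour, its axis within 14 mm of the cup's centre, released and at rest; both eyepieces stand upright within 20 mm of where they were (horizontal distance between objective_red and cup_red below 0.014 m and z of objective_red in the frame of cup_red between 0.001 and 0.008 m and angle between each of objective_red, objective_yellow, objective_green, objective_blue, eyepiece_a, eyepiece_b's own z axis and vertical below 0.1 rad and linear speed of each of objective_red, objective_yellow, objective_green, objective_blue below 0.02 m/s and horizontal distance between objective_yellow and cup_yellow below 0.014 m and z of objective_yellow in the frame of cup_yellow between 0.001 and 0.008 m and horizontal distance between objective_green and cup_green below 0.014 m and z of objective_green in the frame of cup_green between 0.001 and 0.008 m and horizontal distance between objective_blue and cup_blue below 0.014 m and z of objective_blue in the frame of cup_blue between 0.001 and 0.008 m and distance of each of eyepiece_a, eyepiece_b from where it was at the start of the episode below 0.02 m); the robot touches nothing.
It fails at once if an objective is knocked over or tipped by more than about 45 degrees (angle between any of objective_red, objective_yellow, objective_green, objective_blue's own z axis and vertical above 0.8 rad).
It fails at once if an objective is rammed into its cup (more than 60 N between them) (contact force between objective_red and cup_red above 60 N or contact force between objective_yellow and cup_yellow above 60 N or contact force between objective_green and cup_green above 60 N or contact force between objective_blue and cup_blue above 60 N).
It fails at once if an objective is dropped from more than about 25 mm (moves faster than 0.7 m/s while no finger touches it) ((linear speed of objective_red above 0.7 m/s and contact force between objective_red and the fingers below 0.05 N) or (linear speed of objective_yellow above 0.7 m/s and contact force between objective_yellow and the fingers below 0.05 N) or (linear speed of objective_green above 0.7 m/s and contact force between objective_green and the fingers below 0.05 N) or (linear speed of objective_blue above 0.7 m/s and contact force between objective_blue and the fingers below 0.05 N)).
It fails at once if an eyepiece is knocked over or pushed more than 20 mm (distance of any of eyepiece_a, eyepiece_b from where it was at the start of the episode above 0.02 m or angle between any of eyepiece_a, eyepiece_b's own z axis and vertical above 0.5 rad).
It also fails if it takes over 96 s, if anything falls off the work surface, if the arm or the gripper's body presses on something with over 40 N, if the wrist force passes 120 N, or if a joint passes its speed limit or range.

## Working session

There is one attempt and no reset: what is moved stays moved. The work goes in short steps, Python scripts to look and compute and a tool call to move; the robot and the scene stay as the last step left them, time stands still between calls to the robot, and variables do not carry over. Pictures are saved under pics/ and viewed, at most 14 in all, crops included, and the job is handed in when it is done.

Besides the shell and the picture viewer there is one more tool, called after "Emit:" by a JSON object that holds its "op" and its "data". move_arm: Moves the arm, as the interface text tells. Its arguments: {"type":"object","properties":{"rows":{"type":"array","items":{"type":"array","items":{"type":"number"}}},"newtons":{"type":"number"}},"required":["rows"]}

```bash
mkdir -p pics; cat > h.py <<'E'
import numpy as np, cv2
from scipy.spatial.transform import Rotation as R
from cell import monitor, vision, workorder
def cam(name):
    s=monitor.observe(); im=vision.read_camera(name); c=vision.get_calibration(name)
    if 'T' in c: T=np.array(c['T'])
    else:
        W=np.eye(4); W[:3,:3]=R.from_euler('xyz',s['tool_rot']).as_matrix(); W[:3,3]=s['tool_pos']; T=W@np.array(c['mount'])
    return im,np.array(c['K']),c['k1'],T
def rays(px,K,k1,T):
    px=np.asarray(px,float).reshape(-1,1,2)
    n=cv2.undistortPoints(px,K,np.array([k1,0,0,0.])).reshape(-1,2)
    d=np.c_[n[:,0],-n[:,1],-np.ones(len(n))]@T[:3,:3].T
    return T[:3,3],d
def plane(px,z,K,k1,T):
    o,d=rays(px,K,k1,T); return o+d*((z-o[2])/d[:,2])[:,None]
def save(im,n): cv2.imwrite('pics/'+n+'.png',im[:,:,::-1])
E
python3 - <<'E'
from h import *
for n in('scene','side','wrist'):
    im,K,k1,T=cam(n); save(im,n+'0'); print(n,K[0,0],K[:2,2],k1,T.round(3).tolist())
a=[cv2.imread(f'pics/{n}0.png') for n in('scene','side')]
print(monitor.observe())
E
```

```text
scene 406.9381846207751 [254.39012958 200.94250175] -0.11276914875186486 [[-0.255, -0.806, 0.535, 0.952], [0.967, -0.209, 0.145, 0.093], [-0.005, 0.554, 0.832, 0.605], [0.0, 0.0, 0.0, 1.0]]
side 409.6956612596834 [256.44223613 197.0750723 ] -0.07207960470691144 [[-0.998, 0.044, -0.043, 0.536], [-0.061, -0.778, 0.626, 0.443], [-0.006, 0.627, 0.779, 0.592], [0.0, 0.0, 0.0, 1.0]]
wrist 274.4172863793261 [256.2924508 193.5098698] -0.025841174783849372 [[0.422, 0.875, 0.238, 0.285], [-0.907, 0.408, 0.109, -0.447], [-0.001, -0.262, 0.965, 0.384], [0.0, 0.0, 0.0, 1.0]]
{'time': 0.15, 'qpos': array([-1.28202675e+00,  3.42591246e-01,  1.52473718e+00, -2.80123060e-05,
        1.27538746e+00, -1.45984862e-01]), 'qvel': array([ 0.00026165, -0.00255411, -0.00505761, -0.00117316,  0.00042832,
       -0.00064642]), 'joint_efforts': array([ 1.74315854e-03, -4.31468225e+01, -2.44354981e+01,  7.17813475e-02,
        5.37146861e-02, -8.60335922e-05]), 'tool_pos': array([ 0.22106408, -0.47588593,  0.22621087]), 'tool_rot': array([-3.14047747e+00, -1.36888214e-04,  4.34762532e-01]), 'contact_force': array([-1.08843158, -1.38677268, -0.59820067]), 'torque': array([-0.0171658 , -0.01037001, -0.02122278]), 'grip_force': 0.0, 'opening': 0.09190275977237464}
```

View pics/scene0.png

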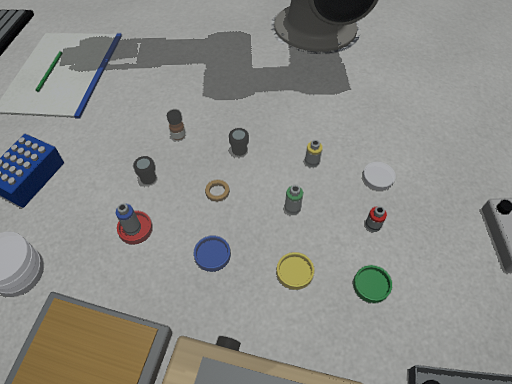

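View pics/side0.png

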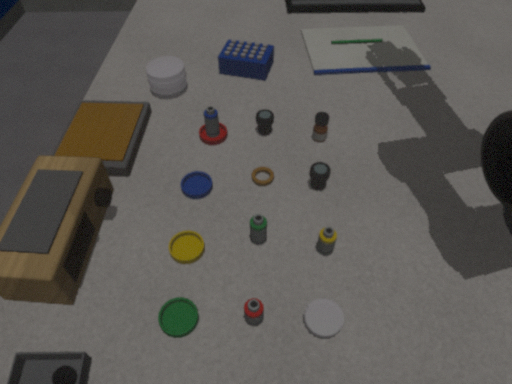

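View pics/wrist0.png

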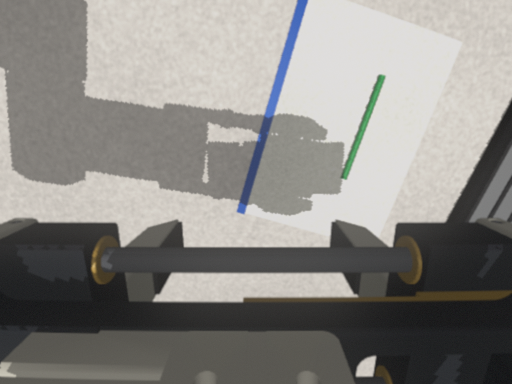

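The scene view shows:
- Blue objective in the red cup, (125,215)/(135,228).
- Red objective (376,217), yellow (313,152), green (293,198).
- Cups: blue (212,253), yellow (295,270), green (373,283).
- Eyepieces (239,140) and (145,168).
- Tall brown thing (176,124), ring (217,190), white disc (379,176).

The side view shows the same set and the wrist view only the notebook.

```bash
cat >> h.py <<'E'
HUE={'red':[(0,6),(173,180)],'yellow':[(22,34)],'green':[(50,85)],'blue':[(105,128)]}
def mask(im,c,s=110,v=50):
    h=cv2.cvtColor(im,cv2.COLOR_RGB2HSV); m=0
    for a,b in HUE[c]: m=m|cv2.inRange(h,(a,s,v),(b,255,255))
    return m
def blobs(m,amin=25):
    n,l,st,ce=cv2.connectedComponentsWithStats(m)
    return [(ce[i],st[i],l==i) for i in range(1,n) if st[i,4]>=amin]
E
python3 - <<'E'
from h import *
for n in('scene','side'):
    im,K,k1,T=cam(n)
    for c in HUE:
        for ce,st,_ in blobs(mask(im,c)):
            if st[4]>3000: continue
            bc=(st[0]+st[2]/2-.5,st[1]+st[3]/2-.5)
            print(n,c,ce.round(),st[2:].tolist(),'z8',plane(bc,.010,K,k1,T)[0,:2].round(3),'band',[plane(ce,z,K,k1,T)[0,:2].round(3).tolist() for z in [{'red':.034,'yellow':.04,'green':.046,'blue':.056}[c]]])
    for p in ([(239,130),(145,162),(176,112)] if n=='scene' else [(320,168),(265,115),(322,116)]):
        print('eye',plane(p,.044,K,k1,T)[0,:2].round(3), plane(p,.06,K,k1,T)[0,:2].round(3))
E
```

```text
scene red [377. 216.] [17, 16, 119] z8 [0.543 0.204] band [[0.563, 0.198]]
scene red [136. 229.] [34, 33, 444] z8 [ 0.673 -0.196] band [[0.687, -0.179]]
scene yellow [314. 149.] [15, 11, 77] z8 [0.422 0.07 ] band [[0.451, 0.071]]
scene yellow [295. 271.] [37, 36, 965] z8 [0.681 0.085] band [[0.695, 0.086]]
scene green [48. 72.] [25, 39, 122] z8 [ 0.335 -0.579] band [[0.374, -0.537]]
scene green [372. 284.] [38, 38, 1037] z8 [0.673 0.208] band [[0.69, 0.2]]
scene blue [94. 80.] [47, 84, 403] z8 [ 0.325 -0.449] band [[0.388, -0.406]]
scene blue [ 29. 172.] [63, 73, 2224] z8 [ 0.609 -0.447] band [[0.64, -0.406]]
scene blue [125. 213.] [17, 15, 101] z8 [ 0.649 -0.225] band [[0.675, -0.199]]
scene blue [212. 253.] [36, 32, 826] z8 [ 0.683 -0.053] band [[0.705, -0.041]]
eye [ 0.444 -0.073] [ 0.458 -0.069]
eye [ 0.56  -0.215] [ 0.571 -0.207]
eye [ 0.427 -0.207] [ 0.442 -0.198]
side red [213. 135.] [28, 21, 303] z8 [ 0.671 -0.192] band [[0.663, -0.16]]
side red [253. 310.] [19, 18, 155] z8 [0.56 0.19] band [[0.559, 0.204]]
side yellow [327. 237.] [17, 15, 124] z8 [0.442 0.053] band [[0.448, 0.076]]
side yellow [186. 246.] [35, 33, 914] z8 [0.679 0.089] band [[0.672, 0.106]]
side green [258. 225.] [15, 11, 65] z8 [0.562 0.035] band [[0.56, 0.062]]
side green [178. 317.] [39, 38, 1052] z8 [0.671 0.21 ] band [[0.662, 0.225]]
side blue [245.  60.] [54, 38, 870] z8 [ 0.624 -0.474] band [[0.618, -0.395]]
side blue [348.  70.] [64, 7, 185] z8 [ 0.371 -0.438] band [[0.381, -0.369]]
side blue [412.  68.] [20, 4, 40] z8 [ 0.204 -0.462] band [[0.232, -0.39]]
side blue [211. 115.] [12, 9, 45] z8 [ 0.683 -0.253] band [[0.67, -0.195]]
side blue [196. 184.] [31, 26, 558] z8 [ 0.683 -0.049] band [[0.671, -0.011]]
eye [ 0.455 -0.072] [ 0.457 -0.057]
eye [ 0.562 -0.215] [ 0.561 -0.195]
eye [ 0.445 -0.218] [ 0.448 -0.199]
```

Estimates from the two views agree (in m):

| Item | Position |
|---|---|
| Red cup | (.674,-.193) |
| Blue cup | (.683,-.051) |
| Yellow cup | (.680,.087) |
| Green cup | (.672,.209) |
| Blue objective | (.670,-.198) |
| Red objective | (.56,.20) |
| Yellow objective | (.448,.073) |
| Green objective | (.557,.06) |

All are in reach, and closing along y (yaw 0) clears every neighbour. I'm moving above the blue objective.

Emit:
{"op": "move_arm", "data": {"rows": [[36, 23, 0, -0.1, -1], [36, 23, 0, -0.1, -1], [36, 23, 0, -0.1, -1], [36, 23, 0, -0.1, -1], [36, 23, 0, -0.035, -1], [36, 23, 0, 0, -1], [36, 23, 0, 0, -1], [36, 23, 0, 0, -1], [36, 23, 0, 0, -1], [36, 23, 0, 0, -1], [36, 23, 0, 0, -1], [36, 23, 0, 0, -1]], "newtons": 20}}

```text
time: 1.45
tool_pos: [0.6544, -0.1989, 0.2265]
tool_rot: [3.142, 0.0, -0.0]
contact_force: [0.7, -0.4, 0.1]
opening: 0.0916
grip_force: 0.0
```

```bash
cat >> h.py <<'E'
def look(n,tops):
    """wrist view: print tool pose, blobs of colour: bbox/mean projected at given height"""
    im,K,k1,T=cam('wrist'); s=monitor.observe(); print(s['time'],s['tool_pos'].round(4),s['tool_rot'].round(3)); save(im,n)
    for c,z in tops:
        for ce,st,l in blobs(mask(im,c),80):
            p=cv2.findContours(l.astype(np.uint8),cv2.RETR_EXTERNAL,cv2.CHAIN_APPROX_NONE)[0][0]
            q=plane(p,z,K,k1,T)[:,:2]; (x,y),r=cv2.minEnclosingCircle(q.astype(np.float32))
            print(c,ce.round(),st.tolist(),'circ',round(x,4),round(y,4),'r',round(r,4))
E
python3 -c "
from h import *
look('w1',[('blue',.060),('red',.014),('blue',.014)])"
```

```text
1.5 [ 0.6587 -0.1942  0.2254] [-3.139e+00 -2.000e-03  4.000e-03]
blue [150. 150.] [128, 129, 43, 43, 1354] circ 0.6895 -0.073 r 0.0257
blue [258. 162.] [248, 153, 21, 22, 144] circ 0.6734 -0.202 r 0.0132
blue [450. 187.] [410, 153, 86, 70, 2466] circ 0.6363 -0.4433 r 0.0596
red [253. 157.] [234, 138, 43, 43, 879] circ 0.6719 -0.1986 r 0.0294
blue [150. 150.] [128, 129, 43, 43, 1354] circ 0.6845 -0.055 r 0.0294
blue [258. 162.] [248, 153, 21, 22, 144] circ 0.6661 -0.2023 r 0.015
blue [450. 187.] [410, 153, 86, 70, 2466] circ 0.6238 -0.4778 r 0.068
```

View pics/w1.png

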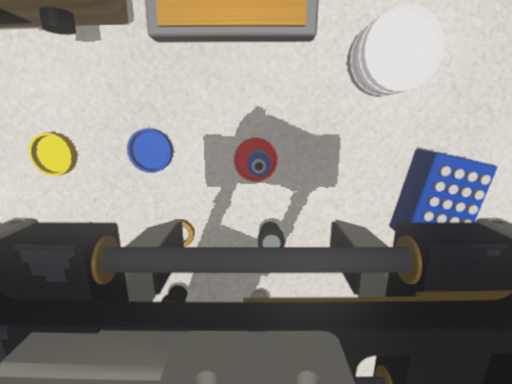

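The wrist view shows the blue objective at (258,162) in the red cup (253,157), the blue cup at (150,150), the yellow cup at (52,153) and an eyepiece at (271,236). The pose reading jumped, so I'll check for noise once the arm has settled.

```bash
python3 -c "
from h import *
for i in range(4): look('w2',[('blue',.060),('red',.014),('blue',.014),('yellow',.014)][:4 if i==3 else 2])"
```

```text
1.55 [ 0.6564 -0.1961  0.2251] [-3.14  -0.     0.005]
blue [154. 153.] [132, 132, 43, 43, 1343] circ 0.69 -0.0724 r 0.0257
blue [263. 166.] [253, 158, 21, 22, 152] circ 0.6733 -0.2022 r 0.0134
blue [455. 190.] [416, 158, 85, 65, 2319] circ 0.6389 -0.4447 r 0.0572
red [257. 161.] [238, 142, 43, 42, 868] circ 0.6721 -0.1984 r 0.0292
1.6 [ 0.6546 -0.198   0.2253] [-3.141e+00  1.000e-03  3.000e-03]
blue [152. 151.] [130, 130, 43, 43, 1346] circ 0.69 -0.0727 r 0.0255
blue [261. 164.] [251, 155, 21, 22, 146] circ 0.6734 -0.2024 r 0.0132
blue [454. 189.] [414, 156, 85, 67, 2390] circ 0.6372 -0.4439 r 0.058
red [255. 159.] [237, 140, 42, 43, 866] circ 0.6721 -0.1984 r 0.0292
1.65 [ 0.6534 -0.1993  0.2257] [-3.141e+00  2.000e-03  2.000e-03]
blue [150. 150.] [128, 129, 43, 43, 1357] circ 0.6896 -0.0731 r 0.0256
blue [259. 162.] [249, 154, 21, 22, 152] circ 0.6734 -0.2028 r 0.0133
blue [452. 187.] [412, 154, 86, 69, 2428] circ 0.6361 -0.4439 r 0.0591
red [254. 157.] [235, 138, 43, 43, 878] circ 0.6721 -0.1984 r 0.0291
1.7 [ 0.6528 -0.2002  0.2261] [3.142e+00 1.000e-03 0.000e+00]
blue [149. 149.] [127, 128, 43, 43, 1360] circ 0.6894 -0.0731 r 0.0257
blue [258. 161.] [248, 153, 21, 22, 146] circ 0.6733 -0.2023 r 0.0131
blue [450. 187.] [410, 152, 87, 71, 2493] circ 0.6354 -0.4436 r 0.0597
red [253. 156.] [234, 137, 43, 43, 883] circ 0.6719 -0.1983 r 0.0292
blue [149. 149.] [127, 128, 43, 43, 1360] circ 0.6844 -0.0551 r 0.0293
blue [258. 161.] [248, 153, 21, 22, 146] circ 0.666 -0.2026 r 0.015
blue [450. 187.] [410, 152, 87, 71, 2493] circ 0.6228 -0.4783 r 0.0681
yellow [ 50. 152.] [28, 132, 44, 43, 1446] circ 0.6813 0.0801 r 0.0322
```

Readings settle: blue objective (.6733,-.2023), blue cup (.684,-.055), red cup (.672,-.198). I'm descending on the blue one.

Emit:
{"op": "move_arm", "data": {"rows": [[10, -1, -30, 0, -1], [10, -1, -30, 0, -1], [0, 0, -30, 0, -1], [0, 0, -30, 0, -1], [0, 0, -30, 0, -1], [0, 0, -25, 0, -1], [0, 0, -20, 0, -1], [0, 0, -12, 0, -1], [0, 0, 0, 0, -1], [0, 0, 0, 0, -1], [0, 0, 0, 0, -1]]}}

```text
time: 2.8
tool_pos: [0.6739, -0.2028, 0.0215]
tool_rot: [3.14, -0.003, -0.001]
contact_force: [0.4, 1.0, 0.0]
opening: 0.0916
grip_force: 0.0
```

Emit:
{"op": "move_arm", "data": {"rows": [[0, 0, 0, 0, 1], [0, 0, 0, 0, 1], [0, 0, 0, 0, 1], [0, 0, 0, 0, 1], [0, 0, 0, 0, 1], [0, 0, 0, 0, 1], [0, 0, 0, 0, 1], [0, 0, 0, 0, 1]], "newtons": 20}}

```text
time: 3.6
tool_pos: [0.6732, -0.2022, 0.0197]
tool_rot: [3.142, 0.0, -0.0]
contact_force: [0.7, -0.2, -0.6]
opening: 0.0324
grip_force: 0.0
```

Emit:
{"op": "move_arm", "data": {"rows": [[0, 0, 0, 0, 1], [0, 0, 0, 0, 1], [0, 0, 0, 0, 1], [0, 0, 0, 0, 1]]}}

```text
time: 4.0
tool_pos: [0.6732, -0.2021, 0.0197]
tool_rot: [-3.142, 0.0, -0.0]
contact_force: [-0.4, 1.1, 0.3]
opening: 0.0287
grip_force: 20.0
```

Emit:
{"op": "move_arm", "data": {"rows": [[0, 0, 5, 0, 1], [0, 0, 10, 0, 1], [0, 0, 15, 0, 1], [0, 0, 15, 0, 1], [0, 0, 15, 0, 1], [0, 0, 0, 0, 1], [0, 0, 0, 0, 1]]}}

```text
time: 4.7
tool_pos: [0.6734, -0.2022, 0.0805]
tool_rot: [3.141, -0.001, -0.0]
contact_force: [0.1, 0.4, -2.5]
opening: 0.0286
grip_force: 20.0
```

```bash
python3 -c "
from h import *
look('w3',[('blue',.060+.060),('red',.014),('blue',.014)])"
```

```text
4.75 [ 0.6729 -0.202   0.0795] [-3.141e+00  1.000e-03 -0.000e+00]
blue [ 85. 190.] [49, 158, 69, 66, 3103] circ 0.7124 -0.1245 r 0.0158
blue [256. 244.] [239, 240, 36, 7, 182] circ 0.686 -0.2031 r 0.0084
blue [234. 279.] [227, 273, 13, 17, 119] circ 0.6671 -0.1918 r 0.0053
blue [279. 279.] [272, 273, 14, 21, 117] circ 0.6659 -0.214 r 0.0065
red [250. 196.] [217, 171, 68, 56, 2529] circ 0.673 -0.1988 r 0.0302
blue [ 85. 190.] [49, 158, 69, 66, 3103] circ 0.6845 -0.0547 r 0.0298
blue [256. 244.] [239, 240, 36, 7, 182] circ 0.6344 -0.2034 r 0.0158
blue [234. 279.] [227, 273, 13, 17, 119] circ 0.5986 -0.1821 r 0.0099
blue [279. 279.] [272, 273, 14, 21, 117] circ 0.5964 -0.2239 r 0.0122
```

View pics/w3.png

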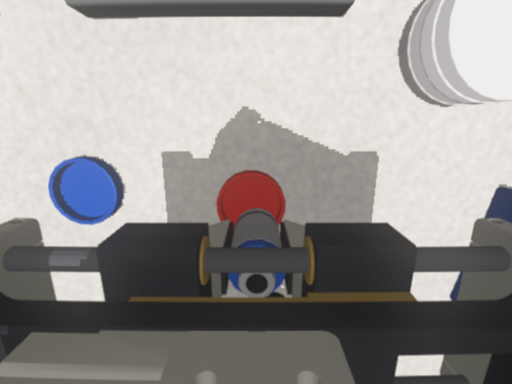

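Blue is held upright between the pads (256,270) and the red cup (250,196) is empty. I'm taking it to the blue cup at (.6845,-.0548).

Emit:
{"op": "move_arm", "data": {"rows": [[1, 15, 0, 0, 1], [2, 30, 0, 0, 1], [2, 30, 0, 0, 1], [2, 30, 0, 0, 1], [2, 25, 0, 0, 1], [2, 17, 0, 0, 1], [0, 0, 0, 0, 1], [0, 0, 0, 0, 1], [0, 0, 0, 0, 1], [0, 0, 0, 0, 1]]}}

```text
time: 5.75
tool_pos: [0.6841, -0.0564, 0.0796]
tool_rot: [3.141, 0.0, -0.002]
contact_force: [0.0, -0.6, -2.0]
opening: 0.0288
grip_force: 20.0
```

Emit:
{"op": "move_arm", "data": {"rows": [[0, 0, -15, 0, 1], [0, 0, -15, 0, 1], [0, 0, -10, 0, 1], [0, 0, -7, 0, 1], [0, 0, -5, 0, 1], [0, 0, -4, 0, 1], [0, 0, -2, 0, 1], [0, 0, -1, 0, 1], [0, 0, 0, 0, 1], [0, 0, 0, 0, 1], [0, 0, 0, 0, 1]]}}

```text
time: 6.85
tool_pos: [0.6844, -0.0552, 0.0211]
tool_rot: [3.141, -0.001, -0.0]
contact_force: [-0.5, -0.3, -1.8]
opening: 0.0285
grip_force: 20.0
```

Emit:
{"op": "move_arm", "data": {"rows": [[0, 0, -1, 0, 1], [0, 0, 0, 0, 1], [0, 0, 0, 0, -1], [0, 0, 0, 0, -1], [0, 0, 0, 0, -1], [0, 0, 0, 0, -1], [0, 0, 0, 0, -1], [0, 0, 0, 0, -1], [0, 0, 0, 0, -1], [0, 0, 0, 0, -1]]}}

```text
time: 7.85
tool_pos: [0.6842, -0.0552, 0.0197]
tool_rot: [3.142, 0.0, -0.0]
contact_force: [-0.3, -0.4, -0.1]
opening: 0.0879
grip_force: 0.0
```

Emit:
{"op": "move_arm", "data": {"rows": [[0, 0, 10, 0, -1], [0, 0, 30, 0, -1], [0, 0, 40, 0, -1], [-20, 40, 40, 0, -1], [-20, 40, 40, 0, -1], [-20, 40, 40, 0, -1], [-20, 40, 7, 0, -1], [-20, 40, 0, 0, -1], [-20, 40, 0, 0, -1], [-15, 13, 0, 0, -1], [0, 0, 0, 0, -1], [0, 0, 0, 0, -1]]}}

```text
time: 9.05
tool_pos: [0.5595, 0.1778, 0.2076]
tool_rot: [3.141, -0.002, 0.001]
contact_force: [0.3, 0.7, 0.4]
opening: 0.0923
grip_force: 0.0
```

```bash
python3 -c "
from h import *
for i in range(3): vision.read_camera('wrist')
look('w4',[('red',.038),('red',.014),('green',.050),('green',.014),('yellow',.044),('yellow',.014)])"
```

```text
9.25 [0.5599 0.1767 0.2067] [ 3.141e+00 -0.000e+00 -2.000e-03]
red [239. 177.] [228, 168, 22, 23, 194] circ 0.5601 0.1971 r 0.0139
red [239. 177.] [228, 168, 22, 23, 194] circ 0.555 0.1987 r 0.0149
green [232.  84.] [207, 59, 48, 50, 1727] circ 0.6674 0.2033 r 0.0259
green [232.  84.] [207, 59, 48, 50, 1727] circ 0.6716 0.2064 r 0.0288
yellow [333.  77.] [308, 51, 50, 52, 2043] circ 0.6755 0.0918 r 0.0274
yellow [333.  77.] [308, 51, 50, 52, 2043] circ 0.6799 0.0841 r 0.0299
```

View pics/w4.png

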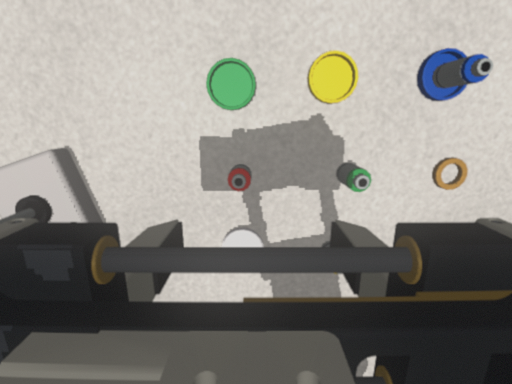

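Blue stands in the blue cup at (455,72). The red objective is at (239,177), green objective (359,180), green cup (232,84) and yellow cup (333,77). Red is at (.560,.197) at the band height, with the right radius, so I'm picking it up.

Emit:
{"op": "move_arm", "data": {"rows": [[0, 10, -30, 0, -1], [0, 10, -30, 0, -1], [0, 0, -30, 0, -1], [0, 0, -30, 0, -1], [0, 0, -30, 0, -1], [0, 0, -20, 0, -1], [0, 0, -14, 0, -1], [0, 0, -7, 0, -1], [0, 0, 0, 0, -1], [0, 0, 0, 0, -1], [0, 0, 0, 0, 1], [0, 0, 0, 0, 1]]}}

```text
time: 10.45
tool_pos: [0.5597, 0.198, 0.0167]
tool_rot: [-3.141, -0.002, -0.0]
contact_force: [-0.2, 0.4, -0.0]
opening: 0.0804
grip_force: 0.0
```

Emit:
{"op": "move_arm", "data": {"rows": [[0, 0, 0, 0, 1], [0, 0, 0, 0, 1], [0, 0, 0, 0, 1], [0, 0, 0, 0, 1], [0, 0, 0, 0, 1], [0, 0, 0, 0, 1], [0, 0, 0, 0, 1], [0, 0, 0, 0, 1], [0, 0, 0, 0, 1], [0, 0, 0, 0, 1]]}}

```text
time: 11.45
tool_pos: [0.5592, 0.1979, 0.0157]
tool_rot: [3.142, 0.0, -0.0]
contact_force: [0.5, -0.2, 0.4]
opening: 0.0287
grip_force: 20.0
```

Gripped. Next I lift it and carry it high to the red cup at (.6725,-.1985).

Emit:
{"op": "move_arm", "data": {"rows": [[0, 0, 5, 0, 1], [0, 0, 15, 0, 1], [0, 0, 30, 0, 1], [0, 0, 35, 0, 1], [0, 0, 35, 0, 1], [0, 0, 24, 0, 1], [0, 0, 0, 0, 1], [5, -20, 0, 0, 1], [10, -30, 0, 0, 1], [10, -36, 0, 0, 1], [10, -36, 0, 0, 1], [10, -36, 0, 0, 1]]}}

```text
time: 12.65
tool_pos: [0.6036, 0.0385, 0.1581]
tool_rot: [-3.142, 0.003, 0.0]
contact_force: [1.3, 0.6, -0.6]
opening: 0.0286
grip_force: 20.0
```

Emit:
{"op": "move_arm", "data": {"rows": [[10, -36, 0, 0, 1], [10, -36, 0, 0, 1], [10, -36, 0, 0, 1], [10, -36, 0, 0, 1], [10, -36, 0, 0, 1], [10, -30, 0, 0, 1], [8, -20, 0, 0, 1], [0, -8, 0, 0, 1], [0, 0, 0, 0, 1], [0, 0, 0, 0, 1], [0, 0, 0, 0, 1], [0, 0, 0, 0, 1]]}}

```text
time: 13.85
tool_pos: [0.6722, -0.1969, 0.16]
tool_rot: [-3.142, -0.0, 0.001]
contact_force: [-0.5, -0.3, -2.4]
opening: 0.0284
grip_force: 20.0
```

```bash
python3 -c "
from h import *
look('w5',[('red',.014),('blue',.060),('blue',.014)])"
```

```text
13.9 [ 0.6722 -0.1971  0.1601] [ 3.142e+00 -0.000e+00  1.000e-03]
red [257. 183.] [232, 158, 51, 50, 2028] circ 0.6722 -0.1981 r 0.0297
red [256. 236.] [231, 225, 52, 23, 740] circ 0.5957 -0.1983 r 0.031
blue [130. 171.] [98, 147, 58, 51, 1218] circ 0.6907 -0.0728 r 0.0295
blue [476. 210.] [436, 178, 76, 69, 1929] circ 0.6504 -0.4176 r 0.0456
blue [448. 276.] [431, 271, 32, 12, 226] circ 0.579 -0.4029 r 0.0183
blue [425. 365.] [421, 354, 9, 22, 192] circ 0.4596 -0.4034 r 0.017
blue [130. 171.] [98, 147, 58, 51, 1218] circ 0.6814 -0.0506 r 0.0347
blue [476. 210.] [436, 178, 76, 69, 1929] circ 0.6339 -0.4568 r 0.0537
blue [448. 276.] [431, 271, 32, 12, 226] circ 0.5498 -0.4395 r 0.0215
blue [425. 365.] [421, 354, 9, 22, 192] circ 0.4092 -0.44 r 0.0201
```

View pics/w5.png

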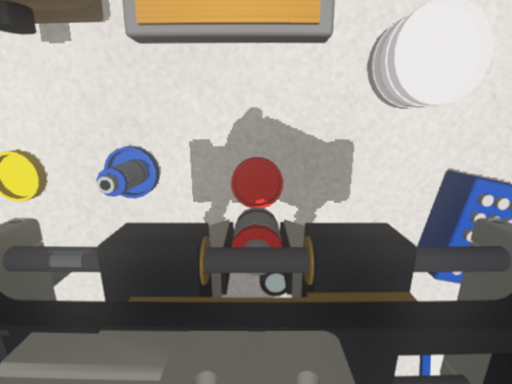

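Red is held upright (257,240), the empty red cup is at (257,183), i.e. (.672,-.198), and blue stands well in its cup (130,171). I'm lowering red.

Emit:
{"op": "move_arm", "data": {"rows": [[0, -1, -30, 0, 1], [0, 0, -30, 0, 1], [0, 0, -25, 0, 1], [0, 0, -20, 0, 1], [0, 0, -14, 0, 1], [0, 0, -9, 0, 1], [0, 0, -5, 0, 1], [0, 0, -3, 0, 1], [0, 0, -2, 0, 1], [0, 0, -1, 0, 1], [0, 0, 0, 0, 1], [0, 0, 0, 0, 1]]}}

```text
time: 15.1
tool_pos: [0.6724, -0.1993, 0.0212]
tool_rot: [3.141, -0.001, -0.0]
contact_force: [0.3, 0.1, -2.1]
opening: 0.0281
grip_force: 20.0
```

Emit:
{"op": "move_arm", "data": {"rows": [[0, 0, -0.5, 0, 1], [0, 0, 0, 0, 1], [0, 0, 0, 0, 1], [0, 0, 0, 0, -1], [0, 0, 0, 0, -1], [0, 0, 0, 0, -1], [0, 0, 0, 0, -1], [0, 0, 0, 0, -1], [0, 0, 0, 0, -1], [0, 0, 0, 0, -1], [0, 0, 0, 0, -1], [0, 0, 0, 0, -1]]}}

```text
time: 16.3
tool_pos: [0.6721, -0.1991, 0.0202]
tool_rot: [3.142, 0.0, -0.0]
contact_force: [-0.9, 0.4, 0.5]
opening: 0.0908
grip_force: 0.0
```

Red is released. I'm rising and moving over the green objective at about (.557,.058).

Emit:
{"op": "move_arm", "data": {"rows": [[0, 0, 10, 0, -1], [0, 0, 30, 0, -1], [0, 0, 45, 0, -1], [0, 0, 45, 0, -1], [-10, 25, 35, 0, -1], [-18, 36, 25, 0, -1], [-18, 40, 0, 0, -1], [-18, 40, 0, 0, -1], [-18, 40, 0, 0, -1], [-18, 40, 0, 0, -1], [-15, 34, 0, 0, -1], [0, 0, 0, 0, -1]]}}

```text
time: 17.5
tool_pos: [0.5554, 0.0597, 0.2116]
tool_rot: [-3.14, -0.0, 0.004]
contact_force: [0.4, 0.0, 0.7]
opening: 0.0915
grip_force: 0.0
```

```bash
python3 -c "
from h import *
for i in range(4): vision.read_camera('wrist')
HUE['green']=[(40,90)]
_m=mask
import h; h.mask=lambda im,c: _m(im,c,70,40)
look('w6',[('green',.050),('green',.014),('yellow',.044),('yellow',.014)])"
```

```text
17.75 [0.5578 0.0547 0.2105] [ 3.141e+00 -1.000e-03 -2.000e-03]
green [133.  83.] [108, 58, 49, 51, 1832] circ 0.6674 0.1901 r 0.0267
green [255. 176.] [245, 166, 23, 23, 207] circ 0.562 0.0546 r 0.0137
green [133.  83.] [108, 58, 49, 51, 1832] circ 0.6718 0.2054 r 0.0298
green [255. 176.] [245, 166, 23, 23, 207] circ 0.5545 0.0547 r 0.0152
yellow [232.  75.] [208, 49, 50, 53, 2061] circ 0.6755 0.0805 r 0.0276
yellow [232.  75.] [208, 49, 50, 53, 2061] circ 0.6798 0.0829 r 0.0302
```

View pics/w6.png

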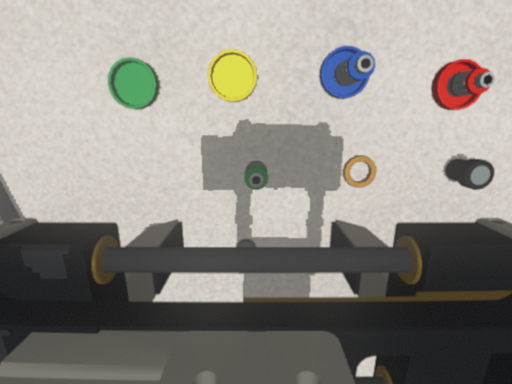

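Blue (347,72) and red (462,85) stand in their cups. The green objective is at (255,176), i.e. (.562,.0546), the green cup at (.672,.2055) and the yellow cup at (.680,.083). I'm picking up green.

Emit:
{"op": "move_arm", "data": {"rows": [[5, -1, -30, 0, -1], [0, 0, -30, 0, -1], [0, 0, -30, 0, -1], [0, 0, -30, 0, -1], [0, 0, -30, 0, -1], [0, 0, -20, 0, -1], [0, 0, -15, 0, -1], [0, 0, -9.5, 0, -1], [0, 0, 0, 0, -1], [0, 0, 0, 0, -1], [0, 0, 0, 0, 1], [0, 0, 0, 0, 1]]}}

```text
time: 18.95
tool_pos: [0.5628, 0.0548, 0.0166]
tool_rot: [3.141, -0.002, -0.0]
contact_force: [-0.5, 0.4, 0.0]
opening: 0.0803
grip_force: 0.0
```

Emit:
{"op": "move_arm", "data": {"rows": [[0, 0, 0, 0, 1], [0, 0, 0, 0, 1], [0, 0, 0, 0, 1], [0, 0, 0, 0, 1], [0, 0, 0, 0, 1], [0, 0, 0, 0, 1], [0, 0, 0, 0, 1], [0, 0, 0, 0, 1], [0, 0, 0, 0, 1], [0, 0, 0, 0, 1]]}}

```text
time: 19.95
tool_pos: [0.5622, 0.0549, 0.0157]
tool_rot: [3.142, 0.0, -0.0]
contact_force: [-0.2, -0.3, -0.0]
opening: 0.0287
grip_force: 20.0
```

Emit:
{"op": "move_arm", "data": {"rows": [[0, 0, 5, 0, 1], [0, 0, 15, 0, 1], [0, 0, 30, 0, 1], [0, 0, 30, 0, 1], [0, 0, 24, 0, 1], [10, 13, 0, 0, 1], [20, 28, 0, 0, 1], [25, 35, 0, 0, 1], [25, 35, 0, 0, 1], [20, 27, 0, 0, 1], [10, 12.5, 0, 0, 1], [0, 0, 0, 0, 1]]}}

```text
time: 21.15
tool_pos: [0.6725, 0.2073, 0.1191]
tool_rot: [-3.141, 0.0, 0.002]
contact_force: [-0.4, 0.3, -1.7]
opening: 0.0288
grip_force: 20.0
```

Emit:
{"op": "move_arm", "data": {"rows": [[0, 0, 0, 0, 1], [0, 0, 0, 0, 1], [0, 0, 0, 0, 1], [0, 0, 0, 0, 1]]}}

```text
time: 21.55
tool_pos: [0.672, 0.2045, 0.1201]
tool_rot: [3.142, -0.0, -0.001]
contact_force: [-0.9, -0.7, -1.9]
opening: 0.0292
grip_force: 20.0
```

```bash
python3 -c "
from h import *
look('w7',[('green',.014)])"
```

```text
21.6 [0.6721 0.2047 0.1201] [ 3.142e+00 -0.000e+00 -1.000e-03]
green [256. 189.] [229, 164, 54, 49, 1932] circ 0.6739 0.2035 r 0.0273
green [231. 196.] [225, 169, 16, 46, 105] circ 0.6726 0.2212 r 0.0233
green [256. 242.] [236, 236, 41, 11, 319] circ 0.6148 0.2039 r 0.0212
```

Emit:
{"op": "move_arm", "data": {"rows": [[0, 0, -25, 0, 1], [0, 0, -25, 0, 1], [0, 0, -18, 0, 1], [0, 0, -12, 0, 1], [0, 0, -8, 0, 1], [0, 0, -5, 0, 1], [0, 0, -3, 0, 1], [0, 0, -2, 0, 1], [0, 0, -1, 0, 1], [0, 0, 0, 0, 1], [0, 0, 0, 0, 1], [0, 0, -0.5, 0, 1]]}}

```text
time: 22.8
tool_pos: [0.6724, 0.2054, 0.0206]
tool_rot: [-3.142, -0.001, -0.0]
contact_force: [-0.0, 0.1, -1.4]
opening: 0.0285
grip_force: 20.0
```

Emit:
{"op": "move_arm", "data": {"rows": [[0, 0, 0, 0, 1], [0, 0, 0, 0, 1], [0, 0, 0, 0, -1], [0, 0, 0, 0, -1], [0, 0, 0, 0, -1], [0, 0, 0, 0, -1], [0, 0, 0, 0, -1], [0, 0, 0, 0, -1], [0, 0, 0, 0, -1], [0, 0, 0, 0, -1], [0, 0, 0, 0, -1]]}}

```text
time: 23.9
tool_pos: [0.6722, 0.2053, 0.0202]
tool_rot: [3.142, 0.0, -0.0]
contact_force: [-0.3, -0.9, -0.6]
opening: 0.0911
grip_force: 0.0
```

Emit:
{"op": "move_arm", "data": {"rows": [[0, 0, 10, 0, -1], [0, 0, 30, 0, -1], [0, 0, 45, 0, -1], [0, 0, 45, 0, -1], [-20, -12, 35, 0, -1], [-34, -20, 25, 0, -1], [-36, -22, 0, 0, -1], [-36, -22, 0, 0, -1], [-36, -22, 0, 0, -1], [-36, -22, 0, 0, -1], [-24, -13, 0, 0, -1], [0, 0, 0, 0, -1]]}}

```text
time: 25.1
tool_pos: [0.4476, 0.0713, 0.2114]
tool_rot: [3.141, -0.0, -0.002]
contact_force: [0.1, 0.2, -0.4]
opening: 0.0919
grip_force: 0.0
```

```bash
python3 -c "
from h import *
for i in range(5): vision.read_camera('wrist')
look('w8',[('yellow',.044),('yellow',.014),('green',.014)])"
```

```text
25.4 [0.451  0.0727 0.2103] [ 3.142 -0.     0.   ]
yellow [247.   2.] [232, 0, 31, 7, 158] circ 0.6427 0.0815 r 0.0157
yellow [258. 180.] [248, 171, 22, 22, 227] circ 0.449 0.0689 r 0.0141
yellow [247.   2.] [232, 0, 31, 7, 158] circ 0.6539 0.0824 r 0.0172
yellow [258. 180.] [248, 171, 22, 22, 227] circ 0.4423 0.0687 r 0.0154
green [139.   5.] [119, 0, 41, 13, 337] circ 0.6547 0.2059 r 0.0231
```

View pics/w8.png

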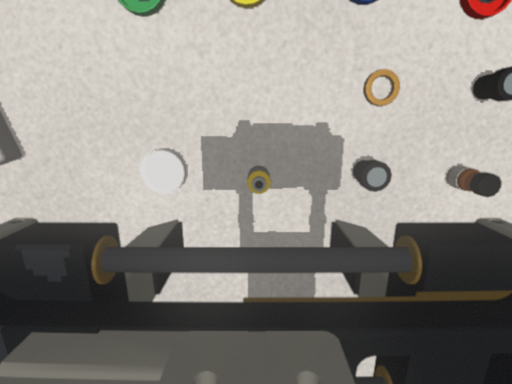

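The yellow objective is at (258,180), i.e. (.449,.069). The eyepiece (373,175) is about 140 mm away, so the fingers clear it. I'm picking up yellow.

Emit:
{"op": "move_arm", "data": {"rows": [[-1, -3.5, -30, 0, -1], [0, 0, -30, 0, -1], [0, 0, -30, 0, -1], [0, 0, -30, 0, -1], [0, 0, -30, 0, -1], [0, 0, -20, 0, -1], [0, 0, -15, 0, -1], [0, 0, -9.5, 0, -1], [0, 0, 0, 0, -1], [0, 0, 0, 0, -1], [0, 0, 0, 0, 1], [0, 0, 0, 0, 1]]}}

```text
time: 26.6
tool_pos: [0.4498, 0.0689, 0.0165]
tool_rot: [3.141, -0.002, -0.0]
contact_force: [-0.1, 1.2, -0.5]
opening: 0.0805
grip_force: 0.0
```

Emit:
{"op": "move_arm", "data": {"rows": [[0, 0, 0, 0, 1], [0, 0, 0, 0, 1], [0, 0, 0, 0, 1], [0, 0, 0, 0, 1], [0, 0, 0, 0, 1], [0, 0, 0, 0, 1], [0, 0, 0, 0, 1], [0, 0, 0, 0, 1], [0, 0, 0, 0, 1], [0, 0, 0, 0, 1]]}}

```text
time: 27.6
tool_pos: [0.4492, 0.0689, 0.0157]
tool_rot: [3.142, 0.0, -0.0]
contact_force: [0.1, 0.3, -0.7]
opening: 0.0287
grip_force: 20.0
```

Now to the yellow cup at (.680,.0835): dx +231, dy +14.5.

Emit:
{"op": "move_arm", "data": {"rows": [[0, 0, 5, 0, 1], [0, 0, 15, 0, 1], [0, 0, 30, 0, 1], [0, 0, 30, 0, 1], [10, 0, 24, 0, 1], [25, 1.5, 0, 0, 1], [35, 3, 0, 0, 1], [40, 3, 0, 0, 1], [40, 3, 0, 0, 1], [40, 2, 0, 0, 1], [26, 2, 0, 0, 1], [15, 0, 0, 0, 1]]}}

```text
time: 28.8
tool_pos: [0.6816, 0.0834, 0.1191]
tool_rot: [3.141, 0.0, -0.0]
contact_force: [-0.3, -0.4, -1.6]
opening: 0.0288
grip_force: 20.0
```

Emit:
{"op": "move_arm", "data": {"rows": [[0, 0, 0, 0, 1], [0, 0, 0, 0, 1], [0, 0, 0, 0, 1], [0, 0, 0, 0, 1], [0, 0, 0, 0, 1]]}}

```text
time: 29.3
tool_pos: [0.6797, 0.0834, 0.1202]
tool_rot: [3.142, -0.0, -0.0]
contact_force: [-0.6, 0.1, -1.2]
opening: 0.0285
grip_force: 20.0
```

```bash
python3 -c "
from h import *
look('w9',[('yellow',.014)])"
```

```text
29.35 [0.6799 0.0834 0.1202] [ 3.141 -0.    -0.   ]
yellow [255. 188.] [226, 162, 59, 54, 2457] circ 0.6811 0.0834 r 0.0299
yellow [256. 240.] [233, 231, 48, 17, 604] circ 0.6219 0.0821 r 0.0249
```

The cup measures (.681,.083), radius 29.9 mm, so it's aligned. I'm lowering and releasing yellow.

Emit:
{"op": "move_arm", "data": {"rows": [[0, 0, -25, 0, 1], [0, 0, -25, 0, 1], [0, 0, -18, 0, 1], [0, 0, -12, 0, 1], [0, 0, -8, 0, 1], [0, 0, -5, 0, 1], [0, 0, -3, 0, 1], [0, 0, -2, 0, 1], [0, 0, -1, 0, 1], [0, 0, 0, 0, 1], [0, 0, 0, 0, 1], [0, 0, -0.5, 0, 1]]}}

```text
time: 30.55
tool_pos: [0.6804, 0.0833, 0.0206]
tool_rot: [3.141, -0.001, -0.0]
contact_force: [0.6, 0.9, -1.0]
opening: 0.0289
grip_force: 20.0
```

Emit:
{"op": "move_arm", "data": {"rows": [[0, 0, 0, 0, 1], [0, 0, 0, 0, 1], [0, 0, 0, 0, -1], [0, 0, 0, 0, -1], [0, 0, 0, 0, -1], [0, 0, 0, 0, -1], [0, 0, 0, 0, -1], [0, 0, 0, 0, -1], [0, 0, 0, 0, -1], [0, 0, 0, 0, -1], [0, 0, 0, 0, -1]]}}

```text
time: 31.65
tool_pos: [0.6802, 0.0833, 0.0203]
tool_rot: [3.142, -0.0, -0.0]
contact_force: [0.9, -0.2, 0.0]
opening: 0.0909
grip_force: 0.0
```

Emit:
{"op": "move_arm", "data": {"rows": [[0, 0, 10, 0, -1], [0, 0, 30, 0, -1], [0, 0, 45, 0, -1], [0, 0, 45, 0, -1], [-20, 0, 40, 0, -1], [-30, 0, 30, 0, -1], [-30, 0, 30, 0, -1], [-30, 0, 0, 0, -1], [-20, 0, 0, 0, -1], [0, 0, 0, 0, -1], [0, 0, 0, 0, -1], [0, 0, 0, 0, -1]]}}

```text
time: 32.85
tool_pos: [0.5511, 0.0833, 0.2504]
tool_rot: [3.142, -0.001, -0.0]
contact_force: [-0.8, 0.2, -0.0]
opening: 0.0917
grip_force: 0.0
```

```bash
python3 -c "
from h import *
for i in range(5): vision.read_camera('wrist')
for c in HUE: print('--',c); look('w10',[(c,.014),(c,{'red':.042,'yellow':.048,'green':.054,'blue':.060}[c])])
save(cam('scene')[0],'s10')"
```

```text
-- red
33.15 [0.5504 0.0833 0.2498] [ 3.142e+00  1.000e-03 -0.000e+00]
red [459.  82.] [436, 60, 51, 45, 1264] circ 0.6722 -0.1979 r 0.0356
red [459.  82.] [436, 60, 51, 45, 1264] circ 0.6686 -0.178 r 0.0331
-- yellow
33.2 [0.5504 0.0833 0.2499] [ 3.142e+00  1.000e-03 -0.000e+00]
yellow [255.  74.] [234, 50, 44, 48, 1379] circ 0.6797 0.0833 r 0.0296
yellow [255.  74.] [234, 50, 44, 48, 1379] circ 0.6747 0.0831 r 0.027
-- green
33.25 [0.5503 0.0833 0.25  ] [ 3.141  0.    -0.   ]
green [167.  81.] [144, 59, 42, 44, 767] circ 0.6717 0.2058 r 0.0286
green [167.  81.] [144, 59, 42, 44, 767] circ 0.6666 0.1933 r 0.0257
-- blue
33.3 [0.5503 0.0833 0.25  ] [ 3.142  0.    -0.   ]
blue [356.  71.] [336, 48, 48, 46, 1140] circ 0.6863 -0.0555 r 0.0327
blue [356.  71.] [336, 48, 48, 46, 1140] circ 0.6787 -0.0394 r 0.0289
```

View pics/s10.png

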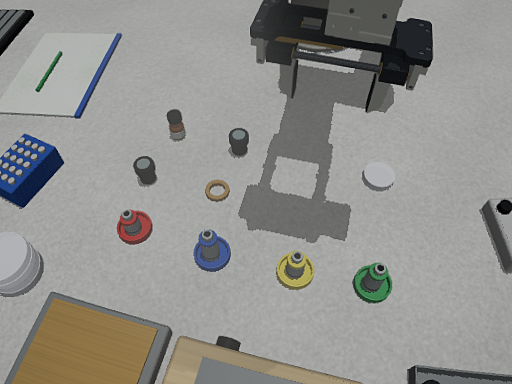

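View pics/w10.png

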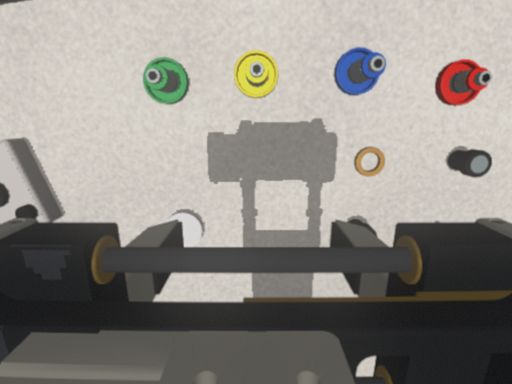

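All four objectives stand upright, centred in their own cups: red (134,225), blue (211,250), yellow (295,267), green (374,280). The eyepieces have not moved, at (239,140) and (145,168), and the arm is clear.

```bash
python3 -c "
from h import *
print(workorder.hand_in())"
```

```text
the job is handed in; nothing more can be done
None
```

The job is handed in at about 33 s of the 96 s: all four objectives stand upright in the cups of their own colour, both eyepieces are where they started, and the arm is clear; the hand-in returned no verdict.

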